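# Load a probe pod on the label-reading fixture and tilt the reader

## Task

Load the debug probe pod into the label-reading fixture: lay it flat on the plate with its flat end against the end stop pin, so that this end holds the little switch lever pressed in, its long side against the two side pins and its socket end pointing away from the switch. So that the label can be read without glare, swing the parked reader head forward over the pod to 30 degrees from upright and leave it there. Leave the other things on the bench where they are.

Things in the scene. Friction and masses are not known exactly. Their poses are not given: they have to be found in the camera images.
- pod_center (a point): Centre (half-way up) of the loose debug probe pod, a plain light grey box of 0.09 to 0.19 kg: body 44 mm wide (x), 88 mm long (y), 18 mm high (z). Its -y end, 44 mm from here, is flat; on its +y end a socket 24 mm wide sticks out 8 mm more, 5 to 14 mm above the underside. It starts lying on the bench (z = 0), its +y end roughly to the robot's left.
- pod_flat_end (a point): The middle of the pod's flat end, half-way up; axes as the pod's.
- fixture: Label-reading fixture, fixed to the bench: a T-shaped plate 10 mm thick with three pins, a switch and the reader. Origin at bench height under the nest's centre; +x leads to the reader (away from the robot), -y to the switch, z up. Nest plate: x -40 to 50, y -85 to 70 mm; behind it the reader's foot reaches x 140, y +-50 mm. Bench top z = 0.
- nest (a point): Centre of the nest on the plate's top (z = 10 mm), axes as the fixture's. A pod that is home has its centre straight above this point by 9 mm, its own axes along this point's axes.
- side_pins (a point): Foot of the line half-way between the two steel side pins (8 mm diameter, 14 mm high above the plate's top), which stand 34 mm to either side of it along the fixture's y, at x = 26 mm of the fixture: the pod's long side rests on them at x = 22 mm.
- end_stop (a point): Foot, on the plate's top, of the line where the pod's flat end touches the end stop pin (8 mm diameter, 14 mm high; its axis at x = 15, y = -48 mm of the fixture): at x = 15, y = -44 mm. Behind it, at y = -57 to -73 mm, lies the switch (30 x 16 mm, its top 24 mm above the bench).
- switch_lever (a joint): The switch's hinged spring lever, on a vertical axis at x = 12, y = -55.5 mm of the fixture, 24 mm long. 0 rad free, grows as it is pressed towards the switch (-y), at most 0.42. A pod fully home on the end stop holds it at about 0.35; the switch makes at 0.25, about 2 mm before. The spring pushes back with only about 0.2 N, less than the friction of the lying pod, which stays when let go.
- lever_roller (a point): Centre of the roller at the lever's tip, 8 mm in diameter and 8 mm high, 18.5 mm above the bench. With the lever free, its face stands about 7 mm before the end stop, nearer the nest.
- reader (a joint): Tilt of the reader head about its friction hinge: 0 rad upright, positive forward over the nest (towards the fixture's -x), negative leaning back. It starts parked, leaning back 0.25 to 0.6 rad; 30 degrees is 0.52 rad. It stays where it is left; moving it by the handle takes about 3 to 5 N.
- reader_hinge (a point): Middle of the reader's hinge axis, which runs along the fixture's y at x = 105 mm of the fixture, 75 mm above the bench. Its yoke is 74 mm wide.
- reader_handle (a point): Middle of the reader's steel handle bar: 9 mm in diameter, parallel to the hinge axis and 120 mm from it, 74 mm clear between its posts. The black head (36 x 62 x 42 mm) sits below it with about 25 mm clear between bar and head. The point turns with the reader: its z axis points from the hinge to the bar.
- heatsink: Finned heat sink 40 x 40 x 20 mm, a bystander; origin at the centre of its underside.
- tape_roll: Roll of tape, 51 mm across, 19 mm high, a bystander; origin at the centre of its underside.
- flux_bottle: Small bottle with a needle cap, 30 mm across, 82 mm high, a bystander; origin at the centre of its underside.
- transceiver_spare: Pluggable transceiver, 22 x 112 x 13 mm, lying, a bystander; origin at the centre of its underside.
- connector_2: Loose dark connector housing, 18 x 30 x 11 mm, a bystander; origin at the centre of its underside.

How it is judged:
By the outcome, as a careful person would: the job done as asked, in the order asked, and still so for the second after the job is handed in, with the robot touching nothing.
It also fails if it takes over 64 s, if anything falls off the work surface, if the arm or the gripper's body presses on something with over 40 N, if the wrist force passes 120 N, or if a joint passes its speed limit or range.

## Robot

A 7-joint arm with a two-finger parallel gripper is mounted at the origin on a cart in front of the work surface, level with it; the furniture and walls round the work are solid. World frame = base frame: x ahead of the robot, y to its left, z up, the work surface at z = 0. Lengths are in m, angles in rad, forces in N, time in s.
With the tool pointing down it reaches from about 0.425 to 0.925 m from the base axis. Payload 6.8 kg.
Tool frame: the origin (TCP) lies between the finger pads; the fingertips stand r.tcp_to_tips ahead of it and the grasp point (between the pads) lies 3 mm ahead of it (r.tcp_to_tips is the distance from the TCP to the fingertips, in m); z points along the fingers, y is the line along which they close (so a half turn about z gives the same grasp; the last joint's range is limited). The gripper opens to 85 mm and grips with 20 to 120 N. Pads are 22 mm wide; open, the fingers measure 114 mm over their backs; the gripper's body (76 mm by 85 mm) begins 54 mm behind the grasp point. The pads swing forward as they close: fully open they stand 13 mm farther back than shut.
Start: joints at [-1.258, 0.477, 0.022, 1.555, -0.011, 1.109, -0.083], TCP at [0.276, 0.616, 0.253] pointing down, gripper open.
Joint ranges: [-2.96, 2.96], [-0.34, 2.1], [-1.41, 1.46], [0.24, 2.44], [-1.37, 4.51], [0.17, 1.92], [-2.96, 2.96]. Speed limits (rad/s): [2.39, 2.39, 3.14, 3.14, 3.14, 3.14, 3.14].

## Interface

Orientations are given as a rotation vector (axis times angle).
In Python, from bench import r gives the robot as it stands. The module is installed in compiled form; this text tells all that it offers.
- The arm moves only by the tool step_arm, never from a script. Its argument "moves" is a list of rows, each an object of numbers: "rx", "ry", "rz": the turn, a rotation vector about the tool's x, y, z in degrees; "dx", "dy", "dz": the shift along the tool's x, y, z in mm; "gripper": the opening, from -1 (shut) to 1 (fully open). In form: [{"rx": .., "ry": .., "rz": .., "dx": .., "dy": .., "dz": .., "gripper": ..}, ...]. A call has 1 to 20 rows; each row shifts and turns the commanded pose from where the row before left it, along the tool's axes as they then stand; what a row does not reach is not made up. A row lasts 1/8 s, in which the tool goes at most 62.5 mm and 10.7 degrees, less where a joint would pass 70% of its speed; a pose out of reach is approached as far as the arm can. A call is refused whole if a number of a shift passes 62.5 or a number of a turn 10.7, either way. A call with a gripper value outside its range is refused whole. The fingers move at their own pace and stop on an object; "grip_force" is the grip in N (left out, the last holds). Time passes only in rows, so rows that do not move let the fingers close. It gives the time, the measured TCP pose, the force, the opening and the grip force at its end, in the units of the state.
- r.get_obs(): the state, without advancing time (a new reading comes with each control period).
- r.grab_frame(name): name is "scene" or "top"; returns the picture (420x560x3 uint8, blue, green, red); there is no depth.
- r.camera_info(name): a dict with "mtx" (3x3 intrinsics, pixels), "D" ([k1, k2, p1, p2, k3] as OpenCV has them; the pictures are not rectified), "rvec" (rotation vector, rad) and "tvec" (3), from world to camera coordinates, as OpenCV has them. Camera axes: x right, y down, z forward; pixel columns grow to the right and rows downward; lengths in m; the calibration is good to about 2 mm. A picture is of the moment at which its call begins. camera_info takes no time and is no camera call.
- r.hand_in(): hands the job in; it is judged then, once.
The state is a dict: "clock": time; "joints": joint angles; "qvel": joint speeds; "tau": joint torques, N m; "tcp_pos": TCP position; "orientation": TCP orientation; "contact_force": force on the tool from outside, world axes, zero at the start; "moment": the same for the moment, N m; "grip_width": finger opening in m; "gripper_force": force on a finger pad.
Only numpy, scipy, OpenCV 4.12 (cv2) and the standard library are available. Lean on these libraries where they do the work, as an engineer would, in place of code of your own. Each camera call takes 0.05 s, during which the arm holds its last target. There are 200 camera calls.

## Working session

There is one attempt and no reset: what is moved stays moved. The work goes in short steps, Python scripts to look and compute and a tool call to move; the robot and the scene stay as the last step left them, time stands still between calls to the robot, and variables do not carry over. Pictures are saved under pics/ and viewed, at most 10 in all, crops included, and the job is handed in when it is done.

Besides the shell and the picture viewer there is one more tool, called by a JSON object that holds its "api" and its "payload", one argument or row to a line. step_arm: Moves the arm, as the interface text tells. Its arguments: {"type":"object","properties":{"moves":{"type":"array","items":{"type":"object","properties":{"rx":{"type":"number"},"ry":{"type":"number"},"rz":{"type":"number"},"dx":{"type":"number"},"dy":{"type":"number"},"dz":{"type":"number"},"gripper":{"type":"number"}}}},"grip_force":{"type":"number"}},"required":["moves"]}

```bash
mkdir -p pics; python3 - <<'E'
from bench import r
import cv2,numpy as np
for n in("scene","top"):
    f=r.grab_frame(n); cv2.imwrite(f"pics/{n}0.png",f)
    c=r.camera_info(n); R=cv2.Rodrigues(np.array(c['rvec'],float))[0]
    print(n,np.round(c['mtx'],1).tolist(),np.round(c['D'],3),(-R.T@np.array(c['tvec']).ravel()).round(3),R.round(2).tolist())
print(r.get_obs(),r.tcp_to_tips)
E
```

```text
scene [[483.5, 0.0, 285.9], [0.0, 483.5, 211.9], [0.0, 0.0, 1.0]] [-0.094  0.     0.     0.     0.   ] [-0.186  0.842  0.79 ] [[-0.61, -0.79, -0.01], [-0.47, 0.37, -0.81], [0.64, -0.49, -0.59]]
top [[402.4, 0.0, 279.9], [0.0, 402.4, 211.8], [0.0, 0.0, 1.0]] [-0.08  0.    0.    0.    0.  ] [0.382 0.3   0.983] [[0.01, -1.0, 0.0], [-0.98, -0.01, -0.19], [0.19, -0.0, -0.98]]
{'clock': 0.1, 'joints': array([-1.25810277,  0.47768878,  0.02234057,  1.5563327 , -0.01154036,
        1.10931836, -0.08313079]), 'qvel': array([ 0.00016393, -0.00087466,  0.00127159, -0.00395418, -0.00042417,
       -0.00059931, -0.00027418]), 'tau': array([ 3.80818106e-03, -5.97761357e+01,  1.61331441e+00, -2.81952113e+01,
        1.28605653e-02,  5.06308686e-03, -9.42486622e-06]), 'tcp_pos': array([0.27552141, 0.61566691, 0.25245048]), 'orientation': array([-6.56101686e-01, -3.07205068e+00,  2.51133151e-03]), 'contact_force': array([ 0.47655682, -0.262836  ,  0.1008598 ]), 'moment': array([ 0.00604053, -0.00598163, -0.04122645]), 'gripper_force': 0.0, 'grip_width': 0.08508515482274098} 0.022
```

View pics/scene0.png

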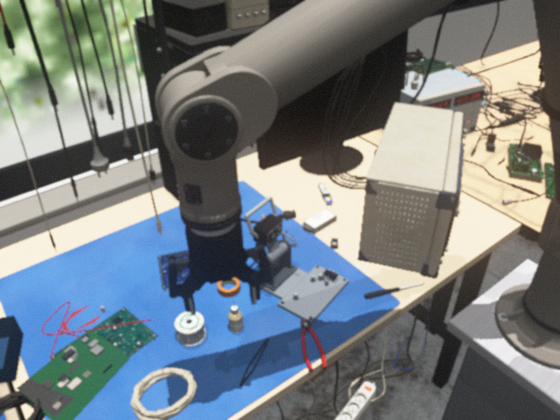

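View pics/top0.png

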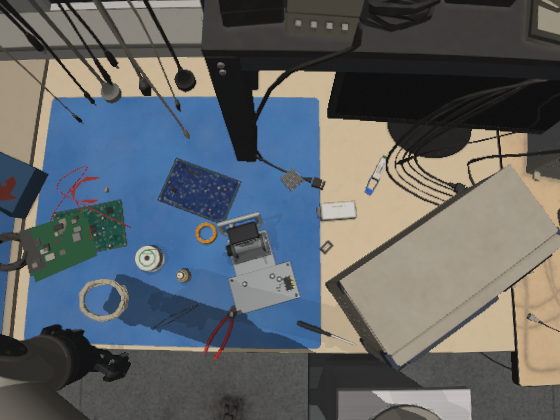

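The top view shows the fixture around (262,265), with the plate at (232-300, 262-315) and the switch on its right at (290,283). The pod is at (338,211). Next I'll take an enlarged crop of both views.

```bash
cat > h.py <<'E'
from bench import r
import cv2,numpy as np
def cam(n):
    c=r.camera_info(n); R=cv2.Rodrigues(np.array(c['rvec'],float))[0]
    return np.array(c['mtx'],float),np.array(c['D'],float),R,np.array(c['tvec'],float).ravel()
def ray(n,uv):
    K,D,R,t=cam(n); p=cv2.undistortPoints(np.array(uv,float).reshape(-1,1,2),K,D).reshape(-1,2)
    d=np.c_[p,np.ones(len(p))]@R; return -R.T@t,d
def onz(n,uv,z):
    o,d=ray(n,uv); return o+d*((z-o[2])/d[:,2])[:,None]
def proj(n,P):
    K,D,R,t=cam(n); return cv2.projectPoints(np.array(P,float).reshape(-1,1,3),cv2.Rodrigues(R)[0],t,K,D)[0].reshape(-1,2)
def tri(uvs,uvt):
    a,d=ray("scene",[uvs]);b,e=ray("top",[uvt]);d=d[0];e=e[0]
    s=np.linalg.lstsq(np.c_[d,-e],b-a,rcond=None)[0];p=a+s[0]*d;q=b+s[1]*e
    return (p+q)/2,np.linalg.norm(p-q)
E
python3 - <<'E'
import cv2,numpy as np
t=cv2.imread('pics/top0.png')[180:330,210:370]
s=cv2.imread('pics/scene0.png')[180:330,235:360]
cv2.imwrite('pics/c1.png',cv2.resize(t,(800,750),interpolation=cv2.INTER_CUBIC)[:600])
cv2.imwrite('pics/c1.png',cv2.resize(t,(640,600),interpolation=cv2.INTER_CUBIC))
cv2.imwrite('pics/c2.png',cv2.resize(s,(500,600),interpolation=cv2.INTER_CUBIC))
E
```

```text
(no output)
```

View pics/c1.png

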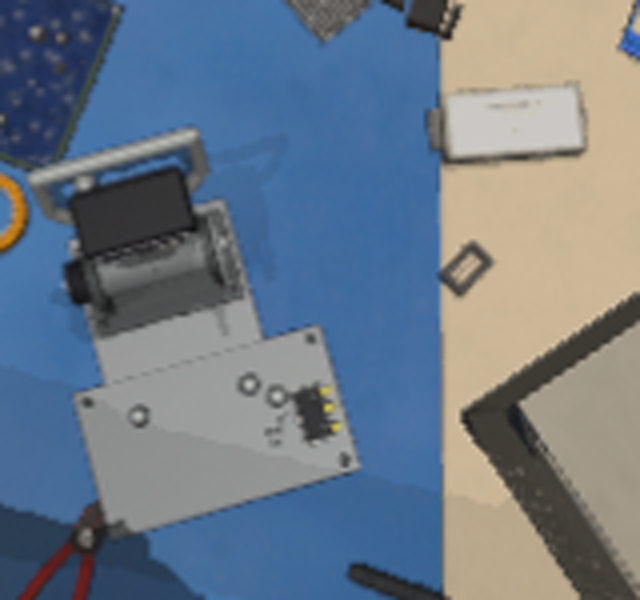

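View pics/c2.png

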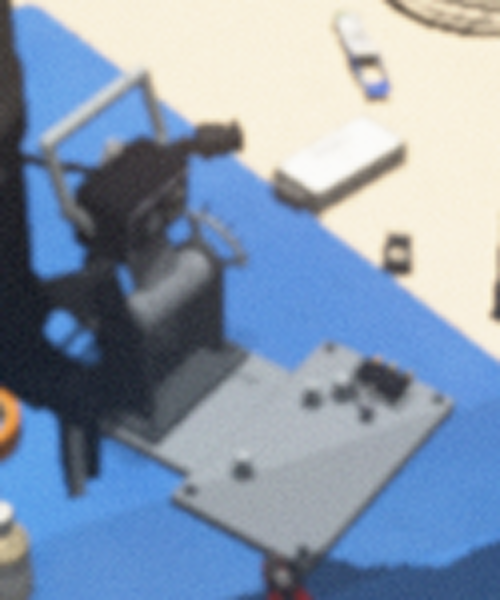

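The crops show these features, in crop pixels (top crop scale 4, offset 210,180):
- Side pins at (139,416) and (249,384), end stop pin at (277,396).
- Plate corners at (76,395), (320,325), (358,466) and (110,538).
- Pod top face from (445,90) to (585,155), socket to the left.
- Reader handle bar from (33,178) to (197,133).

```bash
python3 - <<'E'
from h import *
T=lambda L:[(210+x/4,180+y/4) for x,y in L]
def fit(A,B):
    A=np.array(A,float);B=np.array(B)[:,:2];a=A-A.mean(0);b=B-B.mean(0)
    th=np.arctan2((a[:,0]*b[:,1]-a[:,1]*b[:,0]).sum(),(a*b).sum());c,s=np.cos(th),np.sin(th);R=np.array([[c,-s],[s,c]])
    t=B.mean(0)-R@A.mean(0);return t,th,((A@R.T+t-B)*1000).round(1)
pins=onz("top",T([(139,412),(249,381),(277,393)]),.024)
cor=onz("top",T([(76,395),(320,325),(358,466),(110,538)]),.010)
M=np.array
print("plate",fit(M([(50,70),(50,-85),(-40,-85),(-40,70)])/1000,cor))
print("pins",fit(M([(26,34),(26,-34),(15,-48)])/1000,pins))
f=fit(M([(50,70),(50,-85),(-40,-85),(-40,70),(26,34),(26,-34),(15,-48)])/1000,np.r_[cor,pins]);print("all",f[0],f[1])
# pod: white mask
im=cv2.imread('pics/top0.png');hsv=cv2.cvtColor(im,cv2.COLOR_BGR2HSV)
m=((hsv[...,2]>165)&(hsv[...,1]<40)).astype(np.uint8);q=np.zeros_like(m);q[195:225,315:362]=m[195:225,315:362]
c=max(cv2.findContours(q,0,2)[0],key=cv2.contourArea);rc=cv2.minAreaRect(c);bx=cv2.boxPoints(rc);print(rc,cv2.contourArea(c))
P=onz("top",bx,.018);print(P.round(4)); print("ctr mask",P.mean(0))
P=onz("top",T([(445,92),(579,84),(586,152),(447,161)]),.018)
print("pod manual",fit(M([(22,44),(22,-44),(-22,-44),(-22,44)])/1000,P))
for a,b in(((45,145),(33,178)),((145,70),(197,133))):
    print(tri((235+a[0]/4,180+a[1]/4),(210+b[0]/4,180+b[1]/4)))
for n,uv in(("heatsink",(291,180)),("tape",(206,233)),("bottle",(183,275)),("conn",(327,247))):print(n,onz("top",[uv],.01).round(3))
E
```

```text
plate (array([0.37757493, 0.34043501]), np.float64(0.2852491996294313), array([[ 1.5,  2.8],
       [ 1.5, -0.4],
       [-1.5, -2.5],
       [-1.5,  0.1]]))
pins (array([0.37908817, 0.34040244]), np.float64(0.28305589062148145), array([[-0.1,  0.5],
       [-0. , -0.3],
       [ 0.1, -0.2]]))
all [0.37821552 0.34039796] 0.2851643317651598
((338.1827697753906, 209.69313049316406), (15.695597648620605, 33.46733093261719), 85.2363510131836) 472.5
[[0.5899 0.1987 0.018 ]
 [0.5979 0.1163 0.018 ]
 [0.5588 0.1141 0.018 ]
 [0.551  0.1959 0.018 ]]
ctr mask [0.57441341 0.15625377 0.018     ]
pod manual (array([0.57226706, 0.15535676]), np.float64(0.06969758176763684), array([[ 0.6,  3. ],
       [ 0.6, -2. ],
       [-0.8, -1.8],
       [-0.4,  0.8]]))
(array([0.50752861, 0.42243818, 0.18747992]), np.float64(0.0001749428482445845))
(array([0.53147909, 0.34069902, 0.18702204]), np.float64(1.911501658913564e-05))
heatsink [[0.65  0.272 0.01 ]]
tape [[0.514 0.479 0.01 ]]
bottle [[0.411 0.53  0.01 ]]
conn [[0.483 0.184 0.01 ]]
```

```bash
cat >> h.py <<'E'
from scipy.spatial.transform import Rotation as Ro
def go(x,y,z,ang):
    """tool-frame shift mm (current axes) and tool turn deg so tool y lies along world angle ang (mod pi), pointing down"""
    o=r.get_obs();R=Ro.from_rotvec(o['orientation']);d=R.inv().apply(np.array([x,y,z])-o['tcp_pos'])*1000
    best=None
    for a in(ang,ang+np.pi):
        Y=np.array([np.cos(a),np.sin(a),0]);Z=np.array([0,0,-1.]);X=np.cross(Y,Z)
        v=(R.inv()*Ro.from_matrix(np.c_[X,Y,Z])).as_rotvec(degrees=True)
        if best is None or np.linalg.norm(v)<np.linalg.norm(best):best=v
    print("shift",d.round(1),"turn",best.round(2),"J",o['joints'].round(2),"F",o['contact_force'].round(1),"w",round(o['grip_width'],4))
E
python3 - <<'E'
from h import *
for a,b in(((370,180),(328,285)),((442,190),(395,367)),((460,112),(558,240))):print(tri(a,b))
go(.573,.156,.25,.083)
E
```

```text
(array([0.38354429, 0.20548211, 0.25338115]), np.float64(0.017435681074212478))
(array([0.25596217, 0.10270555, 0.25548084]), np.float64(0.02043011985223099))
(array([ 0.47257594, -0.23638041,  0.24908783]), np.float64(0.005555610359192755))
shift [-459.3 -298.     3. ] turn [-8.000e-02  5.000e-02  6.113e+01] J [-1.26  0.48  0.02  1.56 -0.01  1.11 -0.08] F [ 0.5 -0.3  0.1] w 0.0851
```

{"api": "step_arm", "payload": {
  "moves": [
    {"dx":-38,"dy":-25},
    {"dx":-38,"dy":-25},
    {"dx":-38,"dy":-25},
    {"dx":-38,"dy":-25},
    {"dx":-38,"dy":-25},
    {"dx":-38,"dy":-25},
    {"dx":-38,"dy":-25},
    {"dx":-38,"dy":-25},
    {"dx":-38,"dy":-25},
    {"dx":-38,"dy":-25},
    {"dx":-38,"dy":-25},
    {"dx":-38,"dy":-25},
    {"rz":10},
    {"rz":10},
    {"rz":10},
    {"rz":10},
    {"rz":10},
    {"rz":10},
    {"dz":50},
    {"dz":50}
  ]
}}

```text
invalid input at $.moves[0]: expected keys rx, ry, rz, dx, dy, dz, gripper
```

```bash
python3 - <<'E'
from h import *
s=r.grab_frame("scene");t=r.grab_frame("top");cv2.imwrite("pics/s1.png",s);cv2.imwrite("pics/t1.png",t)
go(.573,.156,.15,.083); print(r.tcp_to_tips,r.get_obs()['clock'])
a=cv2.resize(s[150:300,240:390],(600,600),interpolation=cv2.INTER_CUBIC);cv2.imwrite("pics/s1c.png",a)
E
```

```text
shift [-459.2 -298.1  103.1] turn [-6.000e-02  4.000e-02  6.113e+01] J [-1.26  0.48  0.02  1.56 -0.01  1.11 -0.08] F [-0.3 -0.8 -0.8] w 0.086
0.022 0.2
```

View pics/s1c.png

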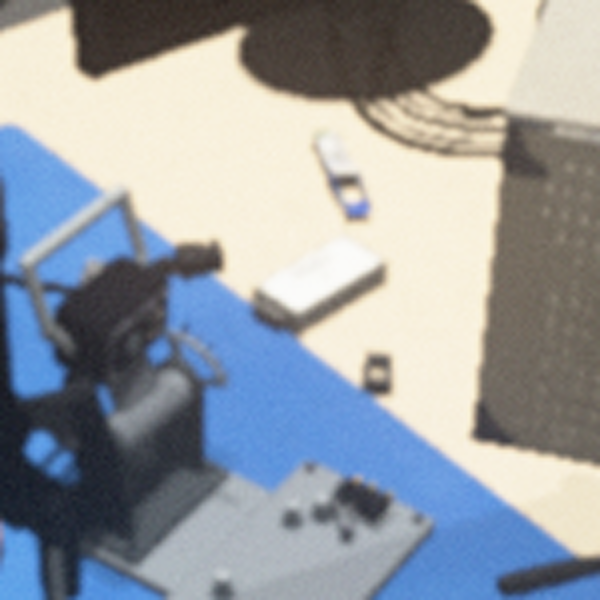

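The call was refused because every row needs all the keys, so the arm hasn't moved and the view is unchanged: the pod is at scene pixel (320,220). I'll send it again with full rows.

{"api": "step_arm", "payload": {
  "moves": [
    {"rx":0,"ry":0,"rz":0,"dx":-38,"dy":-25,"dz":0,"gripper":1},
    {"rx":0,"ry":0,"rz":0,"dx":-38,"dy":-25,"dz":0,"gripper":1},
    {"rx":0,"ry":0,"rz":0,"dx":-38,"dy":-25,"dz":0,"gripper":1},
    {"rx":0,"ry":0,"rz":0,"dx":-38,"dy":-25,"dz":0,"gripper":1},
    {"rx":0,"ry":0,"rz":0,"dx":-38,"dy":-25,"dz":0,"gripper":1},
    {"rx":0,"ry":0,"rz":0,"dx":-38,"dy":-25,"dz":0,"gripper":1},
    {"rx":0,"ry":0,"rz":0,"dx":-38,"dy":-25,"dz":0,"gripper":1},
    {"rx":0,"ry":0,"rz":0,"dx":-38,"dy":-25,"dz":0,"gripper":1},
    {"rx":0,"ry":0,"rz":0,"dx":-38,"dy":-25,"dz":0,"gripper":1},
    {"rx":0,"ry":0,"rz":0,"dx":-38,"dy":-25,"dz":0,"gripper":1},
    {"rx":0,"ry":0,"rz":0,"dx":-38,"dy":-25,"dz":0,"gripper":1},
    {"rx":0,"ry":0,"rz":0,"dx":-38,"dy":-25,"dz":0,"gripper":1},
    {"rx":0,"ry":0,"rz":10,"dx":0,"dy":0,"dz":0,"gripper":1},
    {"rx":0,"ry":0,"rz":10,"dx":0,"dy":0,"dz":0,"gripper":1},
    {"rx":0,"ry":0,"rz":10,"dx":0,"dy":0,"dz":0,"gripper":1},
    {"rx":0,"ry":0,"rz":10,"dx":0,"dy":0,"dz":0,"gripper":1},
    {"rx":0,"ry":0,"rz":10,"dx":0,"dy":0,"dz":0,"gripper":1},
    {"rx":0,"ry":0,"rz":10,"dx":0,"dy":0,"dz":0,"gripper":1},
    {"rx":0,"ry":0,"rz":0,"dx":0,"dy":0,"dz":50,"gripper":1},
    {"rx":0,"ry":0,"rz":0,"dx":0,"dy":0,"dz":50,"gripper":1}
  ]
}}

```text
clock: 2.7
tcp_pos: [0.5697, 0.1565, 0.1526]
orientation: [2.103, 2.333, 0.003]
contact_force: [0.4, 0.7, -0.8]
grip_width: 0.0851
gripper_force: 0.0
```

```bash
python3 - <<'E'
from h import *
s=r.grab_frame("scene");cv2.imwrite("pics/s2.png",s)
go(.573,.156,.025,.083); print(r.tcp_to_tips,r.get_obs()['clock'])
# pod from scene image: bright low-sat top face
from numpy import array
a=cv2.imread('pics/s1.png');h=cv2.cvtColor(a,cv2.COLOR_BGR2HSV)
m=((h[...,2]>190)&(h[...,1]<22)).astype(np.uint8);q=np.zeros_like(m);q[205:235,300:340]=m[205:235,300:340]
c=max(cv2.findContours(q,0,2)[0],key=cv2.contourArea);P=onz("scene",c.reshape(-1,2),.018)[:,:2]
rc=cv2.minAreaRect((P*1000).astype(np.float32));print(cv2.contourArea(c),rc)
c=np.array([(240+x/4,150+y/4) for x,y in((258,292),(345,238),(384,262),(298,318))]);print(onz("scene",c,.018).round(4),onz("scene",c,.018).mean(0))
E
```

```text
shift [  0.2   8.7 120.7] turn [-0.5   0.16  1.19] J [-0.66  0.48  0.38  1.88 -0.23  0.83 -0.06] F [-3.3  0.  -4.3] w 0.0853
0.022 2.75
277.5 ((577.6959228515625, 153.97650146484375), (43.65211486816406, 85.92794799804688), 5.684458255767822)
[[0.5839 0.2009 0.018 ]
 [0.5938 0.1166 0.018 ]
 [0.5573 0.1142 0.018 ]
 [0.5468 0.198  0.018 ]] [0.57044242 0.1574454  0.018     ]
```

{"api": "step_arm", "payload": {
  "moves": [
    {"rx":0,"ry":0,"rz":1,"dx":0,"dy":0,"dz":25,"gripper":1},
    {"rx":0,"ry":0,"rz":0,"dx":0,"dy":0,"dz":25,"gripper":1},
    {"rx":0,"ry":0,"rz":0,"dx":0,"dy":0,"dz":0,"gripper":1},
    {"rx":0,"ry":0,"rz":0,"dx":0,"dy":0,"dz":0,"gripper":1}
  ]
}}

```text
clock: 3.25
tcp_pos: [0.5701, 0.1562, 0.1046]
orientation: [2.124, 2.314, 0.002]
contact_force: [0.4, 0.2, 0.5]
grip_width: 0.0854
gripper_force: 0.0
```

```bash
python3 - <<'E'
from h import *
go(.5735,.156,.027,.09); print(r.get_obs()['tcp_pos'])
E
```

```text
shift [-0.5  3.2 77.6] turn [ 0.08 -0.02 -0.27] J [-0.64  0.54  0.36  1.9  -0.27  0.74 -0.05] F [0.4 0.2 0.5] w 0.0854
[0.57012386 0.15616735 0.1045979 ]
```

{"api": "step_arm", "payload": {
  "grip_force": 40,
  "moves": [
    {"rx":0,"ry":0,"rz":0,"dx":0,"dy":3,"dz":20,"gripper":1},
    {"rx":0,"ry":0,"rz":0,"dx":0,"dy":0,"dz":20,"gripper":1},
    {"rx":0,"ry":0,"rz":0,"dx":0,"dy":0,"dz":16,"gripper":1},
    {"rx":0,"ry":0,"rz":0,"dx":0,"dy":0,"dz":12,"gripper":1},
    {"rx":0,"ry":0,"rz":0,"dx":0,"dy":0,"dz":8,"gripper":1},
    {"rx":0,"ry":0,"rz":0,"dx":0,"dy":0,"dz":0,"gripper":1},
    {"rx":0,"ry":0,"rz":0,"dx":0,"dy":0,"dz":0,"gripper":1},
    {"rx":0,"ry":0,"rz":0,"dx":0,"dy":0,"dz":0,"gripper":0.1},
    {"rx":0,"ry":0,"rz":0,"dx":0,"dy":0,"dz":0,"gripper":-0.1},
    {"rx":0,"ry":0,"rz":0,"dx":0,"dy":0,"dz":0,"gripper":-0.3},
    {"rx":0,"ry":0,"rz":0,"dx":0,"dy":0,"dz":0,"gripper":-1},
    {"rx":0,"ry":0,"rz":0,"dx":0,"dy":0,"dz":0,"gripper":-1},
    {"rx":0,"ry":0,"rz":0,"dx":0,"dy":0,"dz":0,"gripper":-1},
    {"rx":0,"ry":0,"rz":0,"dx":0,"dy":0,"dz":0,"gripper":-1}
  ]
}}

```text
clock: 5.0
tcp_pos: [0.5728, 0.1564, 0.0278]
orientation: [2.124, 2.314, 0.001]
contact_force: [-1.3, -0.9, 5.4]
grip_width: 0.0418
gripper_force: 41.4
```

{"api": "step_arm", "payload": {
  "moves": [
    {"rx":0,"ry":0,"rz":0,"dx":0,"dy":0,"dz":-10,"gripper":-1},
    {"rx":0,"ry":0,"rz":0,"dx":0,"dy":0,"dz":-35,"gripper":-1},
    {"rx":0,"ry":0,"rz":0,"dx":0,"dy":0,"dz":-40,"gripper":-1},
    {"rx":0,"ry":0,"rz":0,"dx":0,"dy":0,"dz":-40,"gripper":-1},
    {"rx":0,"ry":0,"rz":0,"dx":0,"dy":0,"dz":-40,"gripper":-1},
    {"rx":0,"ry":0,"rz":0,"dx":0,"dy":0,"dz":-40,"gripper":-1},
    {"rx":0,"ry":0,"rz":0,"dx":0,"dy":0,"dz":0,"gripper":-1},
    {"rx":0,"ry":0,"rz":0,"dx":0,"dy":0,"dz":0,"gripper":-1}
  ]
}}

```text
clock: 6.0
tcp_pos: [0.5716, 0.1562, 0.2317]
orientation: [-2.124, -2.314, 0.001]
contact_force: [-0.6, -0.1, -0.7]
grip_width: 0.042
gripper_force: 41.0
```

```bash
cat >> h.py <<'E'
TH=.284; F0=np.array([.379,.3404])
def fx(x,y): return F0+np.array([[np.cos(TH),-np.sin(TH)],[np.sin(TH),np.cos(TH)]])@[x,y]
def gof(x,y,z): p=fx(x,y); go(p[0],p[1],z,TH)
def tcpf():
    o=r.get_obs();R=np.array([[np.cos(TH),-np.sin(TH)],[np.sin(TH),np.cos(TH)]])
    return (R.T@(o['tcp_pos'][:2]-F0)*1000).round(1),o['tcp_pos'][2].round(4),(R.T@o['contact_force'][:2]).round(1),o['contact_force'][2].round(1)
E
python3 - <<'E'
from h import *
gof(-.005,.016,.23); print(tcpf())
E
```

```text
shift [ 214.7 -184.3    1.9] turn [ -0.07  -0.   -11.38] J [-0.7   0.38  0.43  1.8  -0.19  1.   -0.11] F [-0.6 -0.1 -0.7] w 0.042
(array([ 133.3, -230.8]), np.float64(0.2317), array([-0.6,  0. ]), np.float64(-0.7))
```

{"api": "step_arm", "payload": {
  "moves": [
    {"rx":0,"ry":0,"rz":0,"dx":27,"dy":-23,"dz":0,"gripper":-1},
    {"rx":0,"ry":0,"rz":0,"dx":27,"dy":-23,"dz":0,"gripper":-1},
    {"rx":0,"ry":0,"rz":0,"dx":27,"dy":-23,"dz":0,"gripper":-1},
    {"rx":0,"ry":0,"rz":0,"dx":27,"dy":-23,"dz":0,"gripper":-1},
    {"rx":0,"ry":0,"rz":0,"dx":27,"dy":-23,"dz":0,"gripper":-1},
    {"rx":0,"ry":0,"rz":0,"dx":27,"dy":-23,"dz":0,"gripper":-1},
    {"rx":0,"ry":0,"rz":0,"dx":27,"dy":-23,"dz":0,"gripper":-1},
    {"rx":0,"ry":0,"rz":0,"dx":26,"dy":-23,"dz":0,"gripper":-1},
    {"rx":0,"ry":0,"rz":-5.7,"dx":0,"dy":0,"dz":0,"gripper":-1},
    {"rx":0,"ry":0,"rz":-5.7,"dx":0,"dy":0,"dz":0,"gripper":-1},
    {"rx":0,"ry":0,"rz":0,"dx":0,"dy":0,"dz":40,"gripper":-1},
    {"rx":0,"ry":0,"rz":0,"dx":0,"dy":0,"dz":40,"gripper":-1},
    {"rx":0,"ry":0,"rz":0,"dx":0,"dy":0,"dz":30,"gripper":-1},
    {"rx":0,"ry":0,"rz":0,"dx":0,"dy":0,"dz":0,"gripper":-1},
    {"rx":0,"ry":0,"rz":0,"dx":0,"dy":0,"dz":0,"gripper":-1}
  ]
}}

```text
clock: 7.88
tcp_pos: [0.3709, 0.3548, 0.1226]
orientation: [1.884, 2.514, -0.0]
contact_force: [0.5, 1.0, -1.2]
grip_width: 0.0423
gripper_force: 41.0
```

```bash
python3 - <<'E'
from h import *
s=r.grab_frame("scene");t=r.grab_frame("top");cv2.imwrite("pics/s3.png",s);cv2.imwrite("pics/t3.png",t)
gof(-.005,.016,.04); print(tcpf())
a=cv2.resize(s[200:350,235:385],(400,400));b=cv2.resize(t[190:340,200:350],(400,400));cv2.imwrite("pics/c3.png",np.hstack([a,b]))
E
```

```text
shift [-0.6 -1.9 83.4] turn [ 0.09 -0.07  0.01] J [-1.09  0.39  0.25  2.07 -0.15  0.7  -0.46] F [ 0.1 -0.3 -1.5] w 0.0418
(array([-3.2, 16.5]), np.float64(0.1234), array([ 0. , -0.3]), np.float64(-1.5))
```

View pics/c3.png

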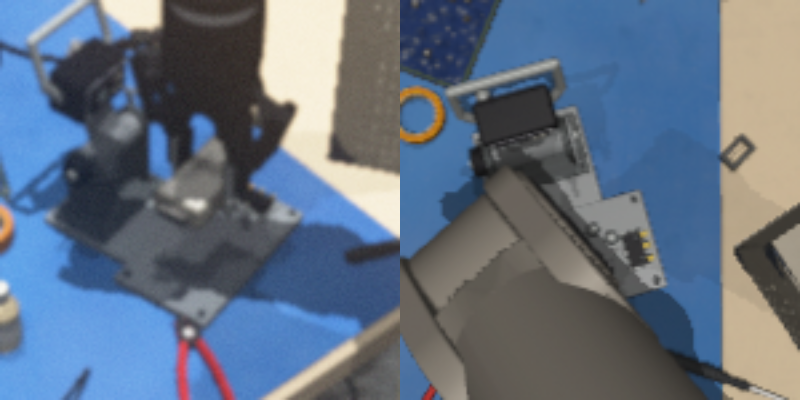

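The scene crop shows the pod in the gripper above the plate, with its socket at (185,205) pointing away from the switch. I'll lower it.

{"api": "step_arm", "payload": {
  "moves": [
    {"rx":0,"ry":0,"rz":0,"dx":0,"dy":-2,"dz":25,"gripper":-1},
    {"rx":0,"ry":0,"rz":0,"dx":0,"dy":0,"dz":25,"gripper":-1},
    {"rx":0,"ry":0,"rz":0,"dx":0,"dy":0,"dz":18,"gripper":-1},
    {"rx":0,"ry":0,"rz":0,"dx":0,"dy":0,"dz":8,"gripper":-1},
    {"rx":0,"ry":0,"rz":0,"dx":0,"dy":0,"dz":4,"gripper":-1},
    {"rx":0,"ry":0,"rz":0,"dx":0,"dy":0,"dz":2,"gripper":-1},
    {"rx":0,"ry":0,"rz":0,"dx":0,"dy":0,"dz":0,"gripper":-1},
    {"rx":0,"ry":0,"rz":0,"dx":0,"dy":0,"dz":0,"gripper":-1}
  ]
}}

```text
clock: 8.98
tcp_pos: [0.369, 0.3545, 0.0407]
orientation: [-1.884, -2.514, -0.001]
contact_force: [-0.4, -0.5, -1.0]
grip_width: 0.0418
gripper_force: 41.0
```

```bash
python3 - <<'E'
from h import *
print(tcpf());gof(-.005,.016,.038)
E
```

```text
(array([-5.7, 16.3]), np.float64(0.0407), array([-0.6, -0.3]), np.float64(-1.0))
shift [-0.3  0.7  2.7] turn [ 0.03 -0.02  0.02] J [-1.05  0.54  0.2   2.1  -0.21  0.52 -0.41] F [-0.4 -0.5 -1. ] w 0.0418
```

{"api": "step_arm", "payload": {
  "moves": [
    {"rx":0,"ry":0,"rz":0,"dx":0,"dy":0,"dz":2,"gripper":-1},
    {"rx":0,"ry":0,"rz":0,"dx":0,"dy":0,"dz":1,"gripper":-1},
    {"rx":0,"ry":0,"rz":0,"dx":0,"dy":0,"dz":0,"gripper":-1},
    {"rx":0,"ry":0,"rz":0,"dx":0,"dy":0,"dz":0,"gripper":-1}
  ]
}}

```text
clock: 9.48
tcp_pos: [0.3689, 0.3543, 0.0378]
orientation: [-1.884, -2.513, -0.0]
contact_force: [-1.7, -1.1, 7.0]
grip_width: 0.0422
gripper_force: 41.9
```

{"api": "step_arm", "payload": {
  "moves": [
    {"rx":0,"ry":0,"rz":0,"dx":0,"dy":1.5,"dz":0,"gripper":-1},
    {"rx":0,"ry":0,"rz":0,"dx":0,"dy":1.5,"dz":0,"gripper":-1},
    {"rx":0,"ry":0,"rz":0,"dx":0,"dy":0,"dz":0,"gripper":-1},
    {"rx":0,"ry":0,"rz":0,"dx":0,"dy":0,"dz":0,"gripper":-1}
  ]
}}

```text
clock: 9.98
tcp_pos: [0.3703, 0.3549, 0.0378]
orientation: [-1.883, -2.513, 0.003]
contact_force: [-5.4, -2.4, 11.5]
grip_width: 0.042
gripper_force: 42.5
```

```bash
python3 - <<'E'
from h import *
print(tcpf())
E
```

```text
(array([-4.2, 16.4]), np.float64(0.0378), array([-5.8, -0.8]), np.float64(11.5))
```

{"api": "step_arm", "payload": {
  "moves": [
    {"rx":0,"ry":0,"rz":0,"dx":0,"dy":0,"dz":-0.6,"gripper":-1},
    {"rx":0,"ry":0,"rz":0,"dx":0,"dy":1.5,"dz":0,"gripper":-1},
    {"rx":0,"ry":0,"rz":0,"dx":0,"dy":0,"dz":0,"gripper":-1},
    {"rx":0,"ry":0,"rz":0,"dx":0,"dy":0,"dz":0,"gripper":-1}
  ]
}}

```text
clock: 10.48
tcp_pos: [0.3734, 0.3556, 0.0379]
orientation: [1.884, 2.513, 0.0]
contact_force: [0.0, 1.0, 0.2]
grip_width: 0.0416
gripper_force: 41.1
```

```bash
python3 - <<'E'
from h import *
print(tcpf())
E
```

```text
(array([-1.2, 16.1]), np.float64(0.0379), array([0.3, 1. ]), np.float64(0.2))
```

{"api": "step_arm", "payload": {
  "moves": [
    {"rx":0,"ry":0,"rz":0,"dx":0,"dy":1.5,"dz":0,"gripper":-1},
    {"rx":0,"ry":0,"rz":0,"dx":0,"dy":0,"dz":0,"gripper":-1},
    {"rx":0,"ry":0,"rz":0,"dx":0,"dy":0,"dz":0,"gripper":-1}
  ]
}}

```text
clock: 10.85
tcp_pos: [0.3746, 0.3559, 0.0378]
orientation: [1.884, 2.514, 0.0]
contact_force: [-0.1, 0.3, -0.5]
grip_width: 0.0417
gripper_force: 41.0
```

```bash
python3 - <<'E'
from h import *
print(tcpf(),r.get_obs()['moment'])
E
```

```text
(array([ 0.1, 16.1]), np.float64(0.0378), array([0. , 0.3]), np.float64(-0.5)) [0.03496973 0.00271421 0.01979923]
```

{"api": "step_arm", "payload": {
  "moves": [
    {"rx":0,"ry":0,"rz":0,"dx":0,"dy":1.2,"dz":0,"gripper":-1},
    {"rx":0,"ry":0,"rz":0,"dx":0,"dy":0,"dz":0,"gripper":-1},
    {"rx":0,"ry":0,"rz":0,"dx":0,"dy":0,"dz":0,"gripper":-1}
  ]
}}

```text
clock: 11.22
tcp_pos: [0.3752, 0.3561, 0.0378]
orientation: [-1.884, -2.514, 0.002]
contact_force: [-4.4, -1.8, 1.9]
grip_width: 0.042
gripper_force: 41.4
```

{"api": "step_arm", "payload": {
  "moves": [
    {"rx":0,"ry":0,"rz":0,"dx":0,"dy":1.2,"dz":0,"gripper":-1},
    {"rx":0,"ry":0,"rz":0,"dx":0,"dy":0,"dz":0,"gripper":-1},
    {"rx":0,"ry":0,"rz":0,"dx":0,"dy":0,"dz":0,"gripper":-1}
  ]
}}

```text
clock: 11.6
tcp_pos: [0.3753, 0.3561, 0.0379]
orientation: [-1.883, -2.513, 0.004]
contact_force: [-6.7, -2.6, 6.6]
grip_width: 0.0416
gripper_force: 41.9
```

```bash
python3 - <<'E'
from h import *
print(tcpf(),r.get_obs()['moment'])
E
```

```text
(array([ 0.9, 16.1]), np.float64(0.0379), array([-7.2, -0.6]), np.float64(6.6)) [-0.41599323  1.33038767  0.02315793]
```

{"api": "step_arm", "payload": {
  "moves": [
    {"rx":0,"ry":0,"rz":0,"dx":0,"dy":-0.8,"dz":-0.3,"gripper":-1},
    {"rx":0,"ry":0,"rz":0,"dx":-2,"dy":0,"dz":0,"gripper":-1},
    {"rx":0,"ry":0,"rz":0,"dx":-2,"dy":0,"dz":0,"gripper":-1},
    {"rx":0,"ry":0,"rz":0,"dx":-2,"dy":0,"dz":0,"gripper":-1},
    {"rx":0,"ry":0,"rz":0,"dx":-2,"dy":0,"dz":0,"gripper":-1},
    {"rx":0,"ry":0,"rz":0,"dx":-2,"dy":0,"dz":0,"gripper":-1},
    {"rx":0,"ry":0,"rz":0,"dx":0,"dy":0,"dz":0,"gripper":-1},
    {"rx":0,"ry":0,"rz":0,"dx":0,"dy":0,"dz":0,"gripper":-1}
  ]
}}

```text
clock: 12.6
tcp_pos: [0.378, 0.3468, 0.0379]
orientation: [-1.883, -2.514, 0.002]
contact_force: [-5.3, 0.6, 0.5]
grip_width: 0.0423
gripper_force: 41.2
```

```bash
python3 - <<'E'
from h import *
print(tcpf(),r.get_obs()['moment'])
E
```

```text
(array([0.8, 6.4]), np.float64(0.0379), array([-5. ,  2.1]), np.float64(0.5)) [0.0978375  1.1241273  0.09542149]
```

{"api": "step_arm", "payload": {
  "moves": [
    {"rx":0,"ry":0,"rz":0,"dx":-1.5,"dy":0,"dz":0,"gripper":-1},
    {"rx":0,"ry":0,"rz":0,"dx":-1.5,"dy":0,"dz":0,"gripper":-1},
    {"rx":0,"ry":0,"rz":0,"dx":0,"dy":0,"dz":0,"gripper":-1},
    {"rx":0,"ry":0,"rz":0,"dx":0,"dy":0,"dz":0,"gripper":-1}
  ]
}}

```text
clock: 13.1
tcp_pos: [0.3788, 0.344, 0.0379]
orientation: [-1.883, -2.514, 0.002]
contact_force: [-5.9, 1.3, -0.6]
grip_width: 0.0418
gripper_force: 41.1
```

```bash
python3 - <<'E'
from h import *
print(tcpf(),r.get_obs()['moment'])
E
```

```text
(array([0.8, 3.5]), np.float64(0.0379), array([-5.3,  2.9]), np.float64(-0.6)) [0.13145844 1.23014291 0.12383209]
```

{"api": "step_arm", "payload": {
  "moves": [
    {"rx":0,"ry":0,"rz":0,"dx":-1,"dy":0,"dz":0,"gripper":-1},
    {"rx":0,"ry":0,"rz":0,"dx":-1,"dy":0,"dz":0,"gripper":-1},
    {"rx":0,"ry":0,"rz":0,"dx":0,"dy":0,"dz":0,"gripper":-1},
    {"rx":0,"ry":0,"rz":0,"dx":0,"dy":0,"dz":0,"gripper":-1}
  ]
}}

```text
clock: 13.6
tcp_pos: [0.3794, 0.3422, 0.0379]
orientation: [-1.883, -2.514, 0.002]
contact_force: [-4.8, 2.1, 0.0]
grip_width: 0.0417
gripper_force: 41.1
```

```bash
python3 - <<'E'
from h import *
print(tcpf(),r.get_obs()['moment'])
E
```

```text
(array([0.9, 1.6]), np.float64(0.0379), array([-4.1,  3.3]), np.float64(0.0)) [0.18920307 1.16960095 0.10270813]
```

{"api": "step_arm", "payload": {
  "moves": [
    {"rx":0,"ry":0,"rz":0,"dx":-1,"dy":0,"dz":0,"gripper":-1},
    {"rx":0,"ry":0,"rz":0,"dx":0,"dy":0,"dz":0,"gripper":-1},
    {"rx":0,"ry":0,"rz":0,"dx":0,"dy":0,"dz":0,"gripper":-1}
  ]
}}

```text
clock: 13.98
tcp_pos: [0.3796, 0.3413, 0.0379]
orientation: [-1.882, -2.514, 0.002]
contact_force: [-5.3, 1.0, -0.5]
grip_width: 0.0419
gripper_force: 41.1
```

```bash
python3 - <<'E'
from h import *
print(tcpf(),r.get_obs()['moment'])
E
```

```text
(array([0.8, 0.7]), np.float64(0.0379), array([-4.8,  2.4]), np.float64(-0.5)) [0.24580698 1.20159889 0.12365952]
```

{"api": "step_arm", "payload": {
  "moves": [
    {"rx":0,"ry":0,"rz":0,"dx":-1,"dy":0,"dz":0,"gripper":-1},
    {"rx":0,"ry":0,"rz":0,"dx":0,"dy":0,"dz":0,"gripper":-1},
    {"rx":0,"ry":0,"rz":0,"dx":0,"dy":0,"dz":0,"gripper":-1}
  ]
}}

```text
clock: 14.35
tcp_pos: [0.3796, 0.3412, 0.0379]
orientation: [-1.881, -2.514, 0.0]
contact_force: [-5.5, 4.1, -1.5]
grip_width: 0.0418
gripper_force: 41.0
```

```bash
python3 - <<'E'
from h import *
print(tcpf(),r.get_obs()['moment'])
E
```

```text
(array([0.8, 0.6]), np.float64(0.0379), array([-4.1,  5.5]), np.float64(-1.5)) [0.68258037 1.43565681 0.06166518]
```

{"api": "step_arm", "payload": {
  "moves": [
    {"rx":0,"ry":0,"rz":0,"dx":-1,"dy":0,"dz":0,"gripper":-1},
    {"rx":0,"ry":0,"rz":0,"dx":0,"dy":0,"dz":0,"gripper":-1},
    {"rx":0,"ry":0,"rz":0,"dx":0,"dy":0,"dz":0,"gripper":-1}
  ]
}}

```text
clock: 14.72
tcp_pos: [0.3797, 0.3411, 0.038]
orientation: [-1.88, -2.514, -0.001]
contact_force: [-6.6, 4.8, -1.8]
grip_width: 0.0418
gripper_force: 41.0
```

```bash
python3 - <<'E'
from h import *
print(tcpf(),r.get_obs()['moment'])
E
```

```text
(array([0.8, 0.5]), np.float64(0.038), array([-5. ,  6.4]), np.float64(-1.8)) [1.1605201  1.62037257 0.0544372 ]
```

{"api": "step_arm", "payload": {
  "moves": [
    {"rx":0,"ry":0,"rz":0,"dx":0,"dy":0,"dz":0,"gripper":0.1},
    {"rx":0,"ry":0,"rz":0,"dx":0,"dy":0,"dz":0,"gripper":0.2},
    {"rx":0,"ry":0,"rz":0,"dx":0,"dy":0,"dz":0,"gripper":0.35},
    {"rx":0,"ry":0,"rz":0,"dx":0,"dy":0,"dz":0,"gripper":0.35},
    {"rx":0,"ry":0,"rz":0,"dx":0,"dy":0,"dz":-5,"gripper":0.35},
    {"rx":0,"ry":0,"rz":0,"dx":0,"dy":0,"dz":-15,"gripper":0.35},
    {"rx":0,"ry":0,"rz":0,"dx":0,"dy":0,"dz":-40,"gripper":0.35},
    {"rx":0,"ry":0,"rz":0,"dx":0,"dy":0,"dz":-50,"gripper":0.35},
    {"rx":0,"ry":0,"rz":0,"dx":0,"dy":0,"dz":-50,"gripper":0.35},
    {"rx":0,"ry":0,"rz":0,"dx":0,"dy":0,"dz":-50,"gripper":0.35},
    {"rx":0,"ry":0,"rz":0,"dx":50,"dy":-50,"dz":0,"gripper":0.35},
    {"rx":0,"ry":0,"rz":0,"dx":50,"dy":-50,"dz":0,"gripper":0.35},
    {"rx":0,"ry":0,"rz":0,"dx":50,"dy":0,"dz":0,"gripper":0.35},
    {"rx":0,"ry":0,"rz":0,"dx":50,"dy":0,"dz":0,"gripper":0.35},
    {"rx":0,"ry":0,"rz":0,"dx":50,"dy":0,"dz":0,"gripper":0.35},
    {"rx":0,"ry":0,"rz":0,"dx":0,"dy":0,"dz":0,"gripper":0.35}
  ]
}}

```text
clock: 16.73
tcp_pos: [0.2267, 0.5465, 0.2489]
orientation: [-1.877, -2.518, -0.002]
contact_force: [-1.6, -1.1, -0.8]
grip_width: 0.0577
gripper_force: 0.0
```

```bash
python3 - <<'E'
from h import *
s=r.grab_frame("scene");t=r.grab_frame("top");cv2.imwrite("pics/s4.png",s);cv2.imwrite("pics/t4.png",t)
print(tcpf())
a=cv2.resize(s[200:350,235:335],(400,600),interpolation=cv2.INTER_CUBIC);b=cv2.resize(t[200:350,210:310],(400,600),interpolation=cv2.INTER_CUBIC);cv2.imwrite("pics/c4.png",np.hstack([a,b]))
E
```

```text
(array([-86.8, 236.1]), np.float64(0.2487), array([ 0.9, -0.5]), np.float64(-0.4))
```

View pics/c4.png

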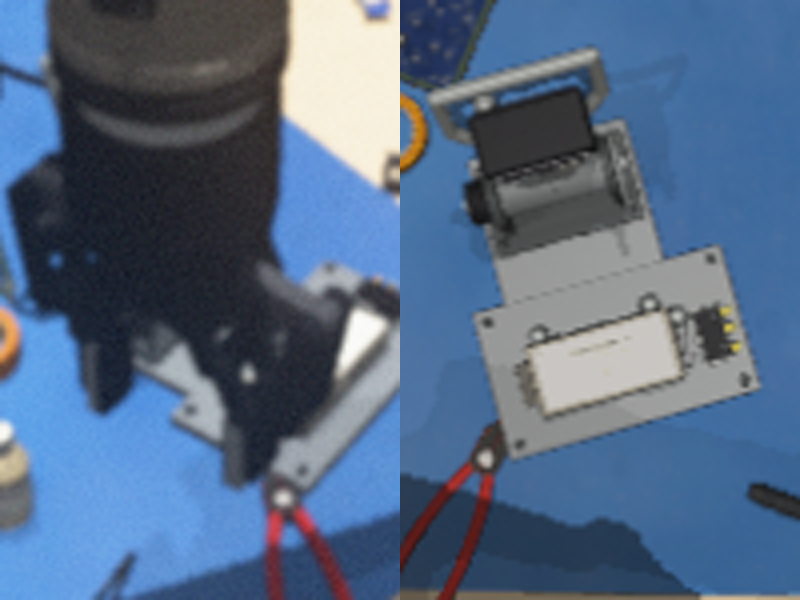

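The top crop shows the pod lying on the plate against both side pins (540,335) and (650,302), with its flat end at the stop pin (680,318) and its socket to the left. I'll check the yaw and the gaps numerically.

```bash
python3 - <<'E'
from h import *
t=cv2.imread("pics/t4.png");B=cv2.resize(t,None,fx=4,fy=4,interpolation=cv2.INTER_CUBIC);h=cv2.cvtColor(B,cv2.COLOR_BGR2HSV)
g=cv2.cvtColor(B,cv2.COLOR_BGR2GRAY)
m=(g>180).astype(np.uint8);q=np.zeros_like(m);q[1090:1230,950:1130]=m[1090:1230,950:1130]
q=cv2.morphologyEx(q,cv2.MORPH_OPEN,np.ones((15,15)))
c=max(cv2.findContours(q,0,2)[0],key=cv2.contourArea).reshape(-1,2)
P=onz("top",(c+.5)/4-.5,.028)[:,:2]
R=np.array([[np.cos(TH),-np.sin(TH)],[np.sin(TH),np.cos(TH)]]);Q=((P-F0)@R*1000).astype(np.float32)
print(cv2.minAreaRect(Q),Q.min(0),Q.max(0))
for lo,hi,nm in((18,30,'+x side'),(-30,-15,'-x side')):
    s=Q[(Q[:,0]>lo)&(Q[:,0]<hi)&(abs(Q[:,1])<36)];k=np.polyfit(s[:,1],s[:,0],1);print(nm,k,len(s))
E
```

```text
((0.31453895568847656, 1.30517578125), (79.56413269042969, 37.297725677490234), 89.96226501464844) [-18.357931 -38.48402 ] [18.951395 41.0865  ]
+x side [-1.90438914e-04  1.83967346e+01] 13
-x side [ 5.16503328e-03 -1.77339876e+01] 56
```

```bash
python3 - <<'E'
from h import *
go(.5195,.3816,.245,TH)
E
```

```text
shift [-236.1  233.1    3.9] turn [0.02 0.03 0.04] J [-1.41  0.34  0.17  1.78 -0.07  1.02 -0.93] F [ 1.  -0.3 -0.4] w 0.0576
```

{"api": "step_arm", "payload": {
  "grip_force": 25,
  "moves": [
    {"rx":0,"ry":0,"rz":0,"dx":-34,"dy":33,"dz":0,"gripper":0},
    {"rx":0,"ry":0,"rz":0,"dx":-34,"dy":33,"dz":0,"gripper":0},
    {"rx":0,"ry":0,"rz":0,"dx":-34,"dy":33,"dz":0,"gripper":0},
    {"rx":0,"ry":0,"rz":0,"dx":-34,"dy":33,"dz":0,"gripper":0},
    {"rx":0,"ry":0,"rz":0,"dx":-34,"dy":33,"dz":0,"gripper":0},
    {"rx":0,"ry":0,"rz":0,"dx":-34,"dy":33,"dz":0,"gripper":0},
    {"rx":0,"ry":0,"rz":0,"dx":-32,"dy":35,"dz":0,"gripper":0},
    {"rx":0,"ry":0,"rz":0,"dx":0,"dy":0,"dz":0,"gripper":0},
    {"rx":0,"ry":0,"rz":0,"dx":0,"dy":0,"dz":0,"gripper":0},
    {"rx":0,"ry":0,"rz":0,"dx":0,"dy":0,"dz":0,"gripper":0}
  ]
}}

```text
clock: 18.08
tcp_pos: [0.518, 0.3826, 0.2485]
orientation: [-1.882, -2.515, -0.0]
contact_force: [-0.8, -0.1, 0.2]
grip_width: 0.0429
gripper_force: 0.0
```

```bash
python3 - <<'E'
from h import *
go(.5195,.3816,.197,TH);print(tcpf())
s=r.grab_frame("scene");cv2.imwrite("pics/c5.png",cv2.resize(s[150:300,235:385],(600,600),interpolation=cv2.INTER_CUBIC))
E
```

```text
shift [-1.4  1.2 51.5] turn [-0.03 -0.04  0.11] J [-0.94  0.44  0.28  1.65 -0.14  1.07 -0.33] F [-0.8 -0.1  0.2] w 0.0429
(array([145.2,   1.6]), np.float64(0.2485), array([-0.8,  0.2]), np.float64(0.2))
```

View pics/c5.png

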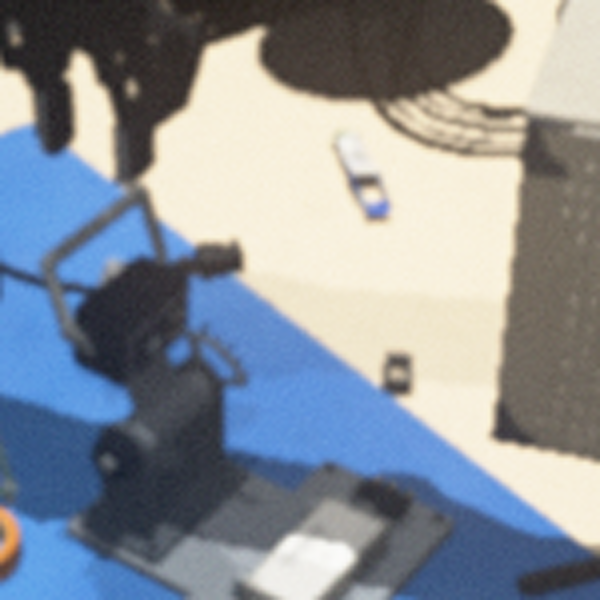

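The scene crop shows the open fingers, with tips at (55,150) and (130,180), above the middle of the handle bar at (97,225). I'll lower them and grip the bar.

{"api": "step_arm", "payload": {
  "grip_force": 25,
  "moves": [
    {"rx":0,"ry":0,"rz":0,"dx":-1.5,"dy":1,"dz":15,"gripper":0},
    {"rx":0,"ry":0,"rz":0,"dx":0,"dy":0,"dz":15,"gripper":0},
    {"rx":0,"ry":0,"rz":0,"dx":0,"dy":0,"dz":12,"gripper":0},
    {"rx":0,"ry":0,"rz":0,"dx":0,"dy":0,"dz":8,"gripper":0},
    {"rx":0,"ry":0,"rz":0,"dx":0,"dy":0,"dz":0,"gripper":0},
    {"rx":0,"ry":0,"rz":0,"dx":0,"dy":0,"dz":0,"gripper":0}
  ]
}}

```text
clock: 18.88
tcp_pos: [0.521, 0.381, 0.1986]
orientation: [1.884, 2.514, 0.001]
contact_force: [0.8, -0.8, 0.2]
grip_width: 0.0428
gripper_force: 0.0
```

{"api": "step_arm", "payload": {
  "grip_force": 25,
  "moves": [
    {"rx":0,"ry":0,"rz":0,"dx":0,"dy":0,"dz":0,"gripper":-0.3},
    {"rx":0,"ry":0,"rz":0,"dx":0,"dy":0,"dz":0,"gripper":-0.5},
    {"rx":0,"ry":0,"rz":0,"dx":0,"dy":0,"dz":0,"gripper":-0.7},
    {"rx":0,"ry":0,"rz":0,"dx":0,"dy":0,"dz":0,"gripper":-1},
    {"rx":0,"ry":0,"rz":0,"dx":0,"dy":0,"dz":0,"gripper":-1},
    {"rx":0,"ry":0,"rz":0,"dx":0,"dy":0,"dz":0,"gripper":-1}
  ]
}}

```text
clock: 19.62
tcp_pos: [0.5208, 0.3809, 0.1984]
orientation: [1.884, 2.514, 0.001]
contact_force: [-1.2, -1.3, 1.6]
grip_width: 0.0078
gripper_force: 25.0
```

```bash
python3 - <<'E'
from h import *
print(tcpf(),r.get_obs()['moment'])
E
```

```text
(array([147.5,  -0.8]), np.float64(0.1984), array([-1.5, -0.9]), np.float64(1.6)) [-0.03317802 -0.00093567  0.07944583]
```

{"api": "step_arm", "payload": {
  "moves": [
    {"rx":0,"ry":0,"rz":0,"dx":0,"dy":-10.0,"dz":-3.2,"gripper":-1},
    {"rx":0,"ry":0,"rz":0,"dx":0,"dy":-10.3,"dz":-2.3,"gripper":-1},
    {"rx":0,"ry":0,"rz":0,"dx":0,"dy":-10.5,"dz":-1.4,"gripper":-1},
    {"rx":0,"ry":0,"rz":0,"dx":0,"dy":-10.5,"dz":-0.5,"gripper":-1},
    {"rx":0,"ry":0,"rz":0,"dx":0,"dy":-10.5,"dz":0.4,"gripper":-1},
    {"rx":0,"ry":0,"rz":0,"dx":0,"dy":-10.4,"dz":1.4,"gripper":-1},
    {"rx":0,"ry":0,"rz":0,"dx":0,"dy":-10.3,"dz":2.3,"gripper":-1},
    {"rx":0,"ry":0,"rz":0,"dx":0,"dy":0,"dz":0,"gripper":-1},
    {"rx":0,"ry":0,"rz":0,"dx":0,"dy":0,"dz":0,"gripper":-1}
  ]
}}

```text
clock: 20.75
tcp_pos: [0.4503, 0.3602, 0.2021]
orientation: [-1.884, -2.513, 0.001]
contact_force: [-0.3, -1.1, 8.0]
grip_width: 0.0078
gripper_force: 26.1
```

```bash
python3 - <<'E'
from h import *
print(tcpf(),r.get_obs()['moment'])
E
```

```text
(array([74., -1.]), np.float64(0.2021), array([-0.6, -0.9]), np.float64(8.0)) [-0.31187622  0.1251192   0.08330252]
```

{"api": "step_arm", "payload": {
  "moves": [
    {"rx":0,"ry":0,"rz":0,"dx":0,"dy":-10.0,"dz":3.0,"gripper":-1},
    {"rx":0,"ry":0,"rz":0,"dx":0,"dy":-9.5,"dz":4.0,"gripper":-1},
    {"rx":0,"ry":0,"rz":0,"dx":0,"dy":-8.5,"dz":4.5,"gripper":-1},
    {"rx":0,"ry":0,"rz":0,"dx":0,"dy":0,"dz":0,"gripper":-1},
    {"rx":0,"ry":0,"rz":0,"dx":0,"dy":0,"dz":0,"gripper":-1}
  ]
}}

```text
clock: 21.38
tcp_pos: [0.4226, 0.3521, 0.1893]
orientation: [-1.883, -2.513, 0.006]
contact_force: [-3.2, -1.5, 2.4]
grip_width: 0.0077
gripper_force: 26.1
```

```bash
python3 - <<'E'
from h import *
print(tcpf(),r.get_obs()['moment'])
E
```

```text
(array([45.1, -1. ]), np.float64(0.1893), array([-3.5, -0.5]), np.float64(2.4)) [-0.35211304  0.56577052  0.02592617]
```

{"api": "step_arm", "payload": {
  "moves": [
    {"rx":0,"ry":0,"rz":0,"dx":0,"dy":0,"dz":0,"gripper":-0.7},
    {"rx":0,"ry":0,"rz":0,"dx":0,"dy":0,"dz":0,"gripper":-0.4},
    {"rx":0,"ry":0,"rz":0,"dx":0,"dy":0,"dz":0,"gripper":-0.4},
    {"rx":0,"ry":0,"rz":0,"dx":0,"dy":0,"dz":-10,"gripper":-0.4},
    {"rx":0,"ry":0,"rz":0,"dx":0,"dy":0,"dz":-30,"gripper":-0.4},
    {"rx":0,"ry":0,"rz":0,"dx":0,"dy":0,"dz":-40,"gripper":-0.4},
    {"rx":0,"ry":0,"rz":0,"dx":50,"dy":0,"dz":0,"gripper":-0.4},
    {"rx":0,"ry":0,"rz":0,"dx":50,"dy":0,"dz":0,"gripper":-0.4},
    {"rx":0,"ry":0,"rz":0,"dx":50,"dy":0,"dz":0,"gripper":-0.4},
    {"rx":0,"ry":0,"rz":0,"dx":50,"dy":20,"dz":0,"gripper":-0.4},
    {"rx":0,"ry":0,"rz":0,"dx":50,"dy":50,"dz":0,"gripper":-0.4},
    {"rx":0,"ry":0,"rz":0,"dx":0,"dy":50,"dz":0,"gripper":-0.4},
    {"rx":0,"ry":0,"rz":0,"dx":0,"dy":50,"dz":0,"gripper":-0.4},
    {"rx":0,"ry":0,"rz":0,"dx":0,"dy":0,"dz":0,"gripper":-0.4},
    {"rx":0,"ry":0,"rz":0,"dx":0,"dy":0,"dz":0,"gripper":-0.4}
  ]
}}

```text
clock: 23.25
tcp_pos: [0.513, 0.6331, 0.27]
orientation: [-1.884, -2.513, 0.001]
contact_force: [-0.7, 0.1, -0.7]
grip_width: 0.026
gripper_force: 0.0
```

```bash
python3 - <<'E'
from h import *
s=r.grab_frame("scene");t=r.grab_frame("top");cv2.imwrite("pics/s6.png",s);cv2.imwrite("pics/t6.png",t)
print(tcpf())
a=cv2.resize(s[200:350,235:335],(400,600),interpolation=cv2.INTER_CUBIC);b=cv2.resize(t[200:350,210:310],(400,600),interpolation=cv2.INTER_CUBIC);cv2.imwrite("pics/c6.png",np.hstack([a,b]))
E
```

```text
(array([209.7, 244.3]), np.float64(0.2708), array([-1. , -0.1]), np.float64(0.9))
```

View pics/c6.png

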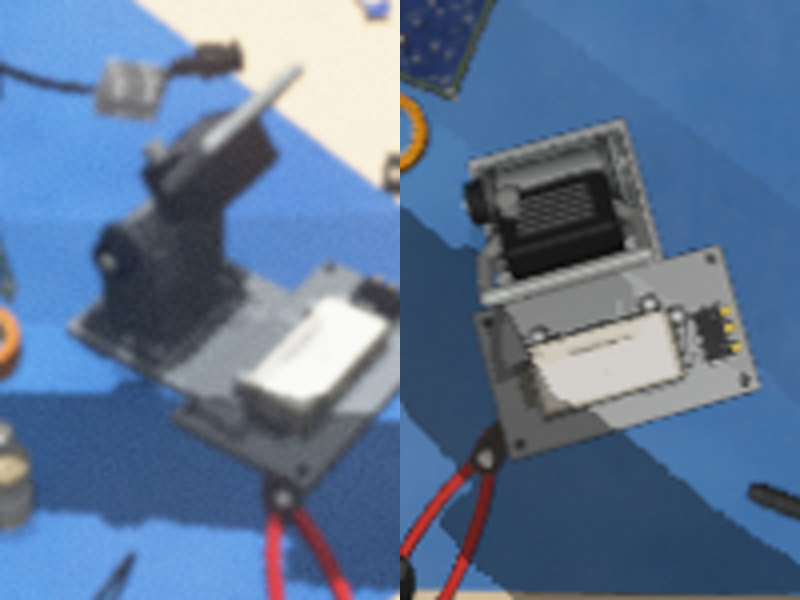

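The top crop shows the reader leaning forward, with its bar from (483,298) to (660,252) next to the pod, and the pod is unmoved. I'll compute the tilt.

```bash
python3 - <<'E'
from h import *
R=np.array([[np.cos(TH),-np.sin(TH)],[np.sin(TH),np.cos(TH)]])
for a,b in(((207,147),(84,297)),((297,69),(259,253))):
    p,e=tri((235+a[0]/4,200+a[1]/4),(210+b[0]/4,200+b[1]/4));print(p,e,(p[:2]-F0)@R)
p=onz("top",[(210+171.5/4,200+275/4)],.179)[0];x=((p[:2]-F0)@R)[0];print(x,np.arcsin((.105-x)/.12))
E
```

```text
[0.40861983 0.39348165 0.18158625] 0.002076395739012301 [0.04330668 0.04265592]
[0.43400193 0.3099465  0.17580752] 0.004610391479451676 [ 0.04426568 -0.04464502]
0.043251586074425474 0.5405062211652149
```

```bash
python3 -c "
from bench import r
print(r.hand_in())"
```

```text
the job is handed in; nothing more can be done
None
```

I've handed the job in; no verdict came back. The pod lies flat against the end stop and both side pins with its socket pointing away from the switch (lever not checked directly), then the reader was swung forward and left at about 0.53–0.55 rad (30–31°).

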